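# Swap full tube racks for fresh ones in a fraction collector's loader

## Task

Change the tube racks in the fraction collector: slide the lock grip fully to its open stop, draw every full (capped) rack out from under the overhang, always keeping it upright, and stand it in the white tray. Then slide each fresh rack that stands on the mat fully home under the overhang, one to a lane (any lane), and only when all racks are in place slide the lock grip across to its locked end stop. Leave the bottles and jars on the bench where they are.

Things in the scene. Friction and masses are not known exactly. Their poses are not given: they have to be found in the camera images.
- loader: dark grey rack loader, fixed. Origin at bench level; racks are pushed in along its +x. Three straight lanes along x at y = -72, 0, 72 mm, floor 20 mm above the bench, 62 mm wide between rails 10 mm wide, rail tops 35 mm above the bench. Front edge x = -120 mm; open above until x = 12 mm, then under the overhang; end stop wall face at x = 83 mm. Outside width 266 mm
- overhang (a point): middle of the overhang's front lower edge (x = 12 mm in the loader, 82 mm above the bench). The fixed overhang spans all lanes from here to x = 100 mm, top 110 mm above the bench, with a raised panel to 155 mm from x = 58 mm. Racks must be set down in the open part of a lane and slid in under it
- lane_right (a point): point on the floor of the right lane (y = -72 mm in the loader; left is +y) where a fully home rack's origin lies (x = 28 mm in the loader); axes as the loader's. A rack with its origin 83 mm before this point (at -x) is clear of the overhang by 12 mm
- lane_middle (a point): point on the floor of the middle lane (y = 0 mm in the loader; left is +y) where a fully home rack's origin lies (x = 28 mm in the loader); axes as the loader's. A rack with its origin 83 mm before this point (at -x) is clear of the overhang by 12 mm
- lane_left (a point): point on the floor of the left lane (y = 72 mm in the loader; left is +y) where a fully home rack's origin lies (x = 28 mm in the loader); axes as the loader's. A rack with its origin 83 mm before this point (at -x) is clear of the overhang by 12 mm
- lock (a joint): lock slide, m: 0 = open stop (three 8 mm steel teeth stand over the rails, lanes free), 0.036 = locked stop (a tooth mid-lane in each lane, 4 mm behind home racks, at x = -39 to -31 mm in the loader, tops 52 mm above the bench). Grows towards the loader's +y. Friction about 2 N, stays where left. A rack that is not home stops the teeth
- lock_grip (a point): top of the lock slide's aluminium grip: upright bar 18 x 18 mm, top 70 mm above the bench, at x = -160 mm in the loader, in front of the lanes, on a 12 mm high guide rail; moves along the loader's y with the slide; axes as the loader's
- tray: fixed white open tray, 190 mm (x) x 250 mm (y) outside, walls 5 mm thick and 30 mm high, floor 5 mm; origin: centre of its underside. Three racks fit side by side, at y = -77, 0 and +77 mm with their length along x
- full_a: full tube rack (white-capped tubes), at the start home in a lane. 110 mm long (x), 54 wide, ~200 g. Origin: centre of underside. Body 50 mm tall, two rows of four tubes. At its rear end (-x) an upright grip, 18 mm along x, 16 mm across y, centred at x = -46 mm, top 88 mm above the underside; pinch its 16 mm about 72 mm up. +x end goes first into a lane. None if absent
- full_b: full tube rack (white-capped tubes), at the start home in a lane. 110 mm long (x), 54 wide, ~200 g. Origin: centre of underside. Body 50 mm tall, two rows of four tubes. At its rear end (-x) an upright grip, 18 mm along x, 16 mm across y, centred at x = -46 mm, top 88 mm above the underside; pinch its 16 mm about 72 mm up. +x end goes first into a lane. None if absent
- full_c: full tube rack (white-capped tubes), at the start home in a lane. 110 mm long (x), 54 wide, ~200 g. Origin: centre of underside. Body 50 mm tall, two rows of four tubes. At its rear end (-x) an upright grip, 18 mm along x, 16 mm across y, centred at x = -46 mm, top 88 mm above the underside; pinch its 16 mm about 72 mm up. +x end goes first into a lane. None if absent
- fresh_a: fresh tube rack (open tubes), at the start on the 3 mm bench mat. 110 mm long (x), 54 wide, ~200 g. Origin: centre of underside. Body 50 mm tall, two rows of four tubes. At its rear end (-x) an upright grip, 18 mm along x, 16 mm across y, centred at x = -46 mm, top 88 mm above the underside; pinch its 16 mm about 72 mm up. +x end goes first into a lane. None if absent
- fresh_b: fresh tube rack (open tubes), at the start on the 3 mm bench mat. 110 mm long (x), 54 wide, ~200 g. Origin: centre of underside. Body 50 mm tall, two rows of four tubes. At its rear end (-x) an upright grip, 18 mm along x, 16 mm across y, centred at x = -46 mm, top 88 mm above the underside; pinch its 16 mm about 72 mm up. +x end goes first into a lane. None if absent
- fresh_c: fresh tube rack (open tubes), at the start on the 3 mm bench mat. 110 mm long (x), 54 wide, ~200 g. Origin: centre of underside. Body 50 mm tall, two rows of four tubes. At its rear end (-x) an upright grip, 18 mm along x, 16 mm across y, centred at x = -46 mm, top 88 mm above the underside; pinch its 16 mm about 72 mm up. +x end goes first into a lane. None if absent
- bottle_a: glass bottle, 70 mm across, about 120 mm tall; bystander, loose, origin at the centre of its underside
- bottle_b: glass bottle, 60 mm across, about 105 mm tall; bystander, loose, origin at the centre of its underside
- jar_a: small glass jar, 52 mm across, 55 mm tall; bystander, loose, origin at the centre of its underside
- jar_b: small amber jar, 52 mm across, 55 mm tall; bystander, loose, origin at the centre of its underside
There are look-alikes about, which are no part of the job. What is shaped like the fresh_c but orange is not meant.

How it is judged:
By the outcome, as a careful person would: the job done as asked, in the order asked, and still so for the second after the job is handed in, with the robot touching nothing.
Of full_a, full_b, full_c only 2 to 3 are there at a start; the rules pass over those that are not, and their reading is None.
Of fresh_a, fresh_b, fresh_c only 2 to 3 are there at a start; the rules pass over those that are not, and their reading is None.
At some moment in a run one of fresh_a, fresh_b, fresh_c may be knocked a few centimetres aside while the robot is not near it.
It also fails if it takes over 210 s, if anything falls off the work surface, if the arm or the gripper's body presses on something with over 40 N, if the wrist force passes 120 N, or if a joint passes its speed limit or range.

## Robot

A 7-joint arm with a two-finger parallel gripper is mounted at the origin on the work surface. World frame = base frame: x ahead of the robot, y to its left, z up, the work surface at z = 0. Lengths are in m, angles in rad, forces in N, time in s.
With the tool pointing down it reaches from about 0.425 to 0.925 m from the base axis. Payload 6.8 kg.
Tool frame: the origin (TCP) lies between the finger pads; the fingertips stand r.tcp_to_tips ahead of it and the grasp point (between the pads) is the TCP (r.tcp_to_tips is the distance from the TCP to the fingertips, in m); z points along the fingers, y is the line along which they close (so a half turn about z gives the same grasp; the last joint's range is limited). The gripper opens to 85 mm and grips with 20 to 120 N. Pads are 22 mm wide; open, the fingers measure 114 mm over their backs; the gripper's body (76 mm by 85 mm) begins 54 mm behind the grasp point. The pads swing forward as they close: fully open they stand 13 mm farther back than shut.
Start: joints at [-1.332, 0.477, 0.022, 1.555, -0.011, 1.109, -0.083], TCP at [0.229, 0.635, 0.25] pointing down, gripper open.
Joint ranges: [-2.96, 2.96], [-0.34, 2.1], [-1.41, 1.46], [0.24, 2.44], [-1.37, 4.51], [0.17, 1.92], [-2.96, 2.96]. Speed limits (rad/s): [2.39, 2.39, 3.14, 3.14, 3.14, 3.14, 3.14].

## Interface

Orientations are given as a rotation vector (axis times angle).
In Python, from bench import r gives the robot as it stands.
- The arm moves only by the tool servo_tool, never from a script. Its argument "commands" is a list of rows, each a list of 2 entries, a list of its own where there are three numbers: the shift along the tool's x, y, z normalised to -1 to 1, where 1 is 250 mm, then the turn, a rotation vector about the tool's x, y, z normalised to -1 to 1, where 1 is 90 degrees. In form: [[[dx, dy, dz], [ax, ay, az]], ...]. A call has 1 to 20 rows; each row is the pose to reach, as a shift and turn from the pose commanded when the call began, along the tool's axes at that moment; what a row does not reach only later rows make up. A row lasts 1/10 s, in which the tool goes at most 50 mm and 8.59 degrees, less where a joint would pass 70% of its speed; a pose out of reach is approached as far as the arm can. A call with a number of a shift or a turn outside -1 to 1 is refused whole. A call with a gripper value outside its range is refused whole. "claw" is the closure, from 0 (fully open) to 1 (shut), set as the call begins (left out, the last holds). The fingers move at their own pace and stop on an object; "squeeze" is the grip in N (left out, the last holds). Time passes only in rows, so rows that repeat a pose let the fingers close. It gives the time, the measured TCP pose, the force, the opening and the grip force at its end, in the units of the state.
- r.get_obs(): the state, without advancing time (a new reading comes with each control period).
- r.grab_frame(name): name is "side" or "top" or "wrist"; returns (picture, depth): 384x512x3 uint8, red, green, blue; 384x512 float32, m along the optical axis (not along the pixel's ray), 0 where there is no reading.
- r.camera_model(name): a dict with "fx", "fy", "cx", "cy" (pixels), "extrinsics" (4x4, takes a point from camera to world coordinates); the wrist camera has in their place "hand_eye" (4x4, takes a point from camera to tool coordinates, whose origin is the TCP and whose axes are the flange's). Camera axes: x right, y down, z forward; pixel columns grow to the right and rows downward; lengths in m; the calibration is good to about 2 mm. A picture is of the moment at which its call begins: read the wrist's pose just before it. camera_model takes no time and is no camera call.
- r.hand_in(): hands the job in; it is judged then, once.
Trained networks look in the newest picture that a camera, given by its name, has taken for a name from the list of things; names that differ only in an ending like _2 or _b are one class to them, and where a whole thing is asked for, a point or a joint stands for the part that bears it (a point fixed in the world has none). Each returns a list of dicts, best first, with "confidence" (0 to 1); they miss things now and then, are a little off and sometimes report something else, mostly with a low value. They report only what shows in the picture. A call takes as long as a camera call. They do not tell look-alikes from the thing itself.
- r.boxes_of(camera, target): "uv" ([column, row] in pixels, amid what is visible of it).
- r.mark_of(camera, target): "uv" ([column, row] in pixels: a listed point, or the origin of a listed thing).
The state is a dict: "clock": time; "joints": joint angles; "qvel": joint speeds; "tau": joint torques, N m; "tcp_pos": TCP position; "orientation": TCP orientation; "contact_force": force on the tool from outside, world axes, zero at the start; "moment": the same for the moment, N m; "grip_width": finger opening in m; "gripper_force": force on a finger pad.
Only numpy, scipy, OpenCV 4.12 (cv2) and the standard library are available. Lean on these libraries where they do the work, as an engineer would, in place of code of your own. Each camera call takes 0.05 s, during which the arm holds its last target. There are 200 camera calls.

## Working session

There is one attempt and no reset: what is moved stays moved. The work goes in short steps, Python scripts to look and compute and a tool call to move; the robot and the scene stay as the last step left them, time stands still between calls to the robot, and variables do not carry over. Pictures are saved under pics/ and viewed, at most 14 in all, crops included, and the job is handed in when it is done.

Besides the shell and the picture viewer there is one more tool, called after "Call:" by a JSON object that holds its "op" and its "data", one argument or row to a line. servo_tool: Moves the arm, as the interface text tells. Scaled input: -1 to 1 covers 250 mm each way for a shift and 90 degrees each way for a turn. Its arguments: {"type":"object","properties":{"commands":{"type":"array"},"claw":{"type":"number"},"squeeze":{"type":"number"}},"required":["commands"]}

```bash
ls; mkdir -p pics
cat > h.py <<'E'
import numpy as np, cv2
from scipy.spatial.transform import Rotation as R
from bench import r
def toolT():
    o=r.get_obs(); T=np.eye(4); T[:3,:3]=R.from_rotvec(o["orientation"]).as_matrix(); T[:3,3]=o["tcp_pos"]; return T
def frame(n):
    T=toolT(); p,d=r.grab_frame(n); c=r.camera_model(n)
    E=np.array(c["extrinsics"]) if n!="wrist" else T@np.array(c["hand_eye"])
    return p,d,c,E
def cloud(d,c,E):
    v,u=np.mgrid[:d.shape[0],:d.shape[1]]
    P=np.stack([(u-c["cx"])/c["fx"]*d,(v-c["cy"])/c["fy"]*d,d],-1)@E[:3,:3].T+E[:3,3]
    P[d<=0]=np.nan
    return P
def ray(uv,z,c,E):
    k=E[:3,:3]@np.array([(uv[0]-c["cx"])/c["fx"],(uv[1]-c["cy"])/c["fy"],1]); 
    return E[:3,3]+k*(z-E[2,3])/k[2]
def save(n,p,s=1):
    cv2.imwrite("pics/"+n+".png",cv2.resize(p[...,::-1],None,fx=s,fy=s,interpolation=cv2.INTER_CUBIC))
E
python3 - <<'E'
from h import *
for n in("top","side"):
    p,d,c,E=frame(n); save(n+"0",p,1.5)
    np.savez(n+"0.npz",p=p,d=d,E=E,c=np.array([c[k] for k in("fx","fy","cx","cy")]))
    print(n,E.round(3).tolist(),c["fx"])
    if n=="top":
        for t in("loader","overhang","lane_right","lane_middle","lane_left","lock_grip","tray","full_a","fresh_a"):
            z={"overhang":.082,"lock_grip":.07,"lane_right":.02,"lane_left":.02,"lane_middle":.02}.get(t,0)
            for m in r.mark_of(n,t)[:5]: print(t,round(m["confidence"],2),np.round(m["uv"]),ray(m["uv"],z,c,E).round(3)[:2])
o=r.get_obs(); print(o["clock"],o["tcp_pos"],o["orientation"],r.tcp_to_tips)
E
```

```text
pics
top [[0.029, -0.996, 0.086, 0.446], [-1.0, -0.029, -0.002, -0.008], [0.004, -0.085, -0.996, 1.1], [0.0, 0.0, 0.0, 1.0]] 357.5758368568027
loader 0.86 [242. 160.] [0.63  0.026]
overhang 0.89 [247. 153.] [0.636 0.007]
lane_right 0.93 [268. 152.] [ 0.652 -0.054]
lane_middle 0.87 [249. 150.] [0.659 0.005]
lane_middle 0.68 [146. 189.] [0.53  0.313]
lane_middle 0.38 [244. 160.] [0.626 0.019]
lane_left 0.79 [223. 147.] [0.664 0.085]
lock_grip 0.58 [235. 208.] [0.477 0.038]
tray 0.76 [146. 184.] [0.547 0.318]
full_a 0.67 [248. 152.] [0.655 0.006]
full_a 0.59 [270. 153.] [ 0.656 -0.063]
full_a 0.44 [147. 188.] [0.535 0.315]
fresh_a 0.94 [380. 274.] [ 0.292 -0.405]
fresh_a 0.82 [351. 199.] [ 0.518 -0.315]
fresh_a 0.68 [335. 116.] [ 0.78  -0.264]
fresh_a 0.65 [328. 188.] [ 0.551 -0.242]
side [[0.966, -0.161, 0.203, 0.312], [-0.259, -0.621, 0.74, -0.861], [0.007, -0.767, -0.641, 0.826], [0.0, 0.0, 0.0, 1.0]] 376.53463487825775
0.55 [0.22941612 0.63481454 0.25026784] [-5.42074739e-01 -3.09444932e+00  9.52898423e-05] 0.019
```

View pics/top0.png

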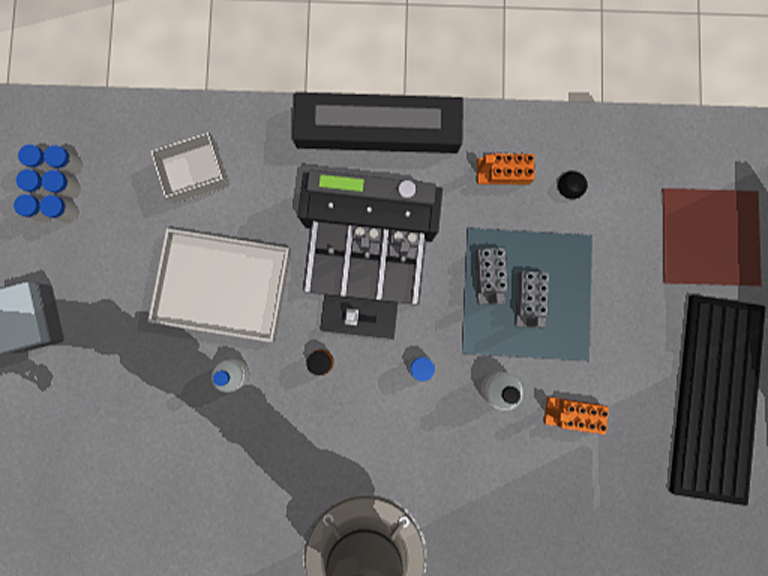

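View pics/side0.png

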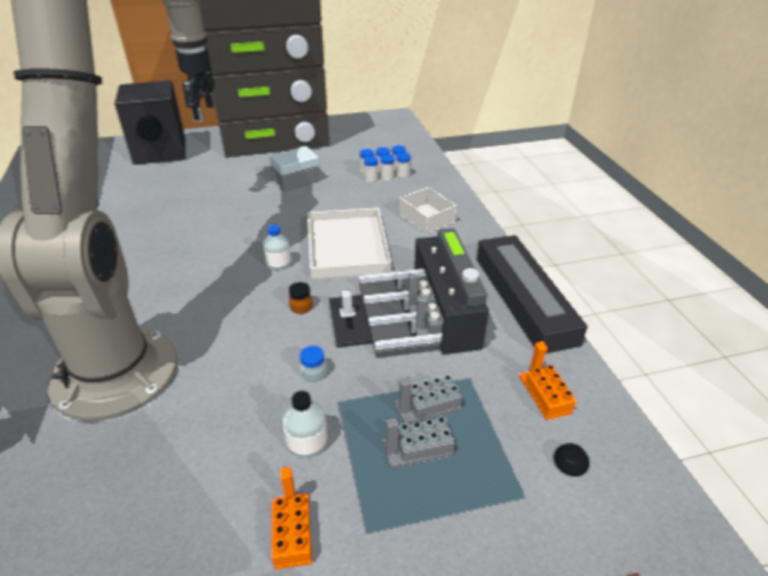

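The top view shows full racks at (367,240) and (405,240), in the middle and right lanes; the left lane is empty. Two grey fresh racks stand on the mat at (491,275) and (531,297). The orange look-alikes at (507,168) and (577,414) are not part of the job. The lock grip is at (351,317) and the tray at (219,285).

Next I plan a wrist-camera view.

```bash
cat >> h.py <<'E'
def goto(x,y,z,yaw,q=True):
    """normalised shift+turn from the present pose to tool x at `yaw`, pointing down"""
    T=toolT(); c,s=np.cos(yaw),np.sin(yaw)
    Rt=np.array([[c,s,0],[s,-c,0],[0,0,-1.]])
    d=T[:3,:3].T@(np.array([x,y,z])-T[:3,3]); a=R.from_matrix(T[:3,:3].T@Rt).as_rotvec()
    print("shift",(d/.25).round(4).tolist(),"turn",(a/(np.pi/2)).round(4).tolist(),"rows",int(np.ceil(max(np.linalg.norm(d)/.05,np.degrees(np.linalg.norm(a))/8.59))))
E
python3 - <<'E'
from h import *
print(np.array(r.camera_model("wrist")["hand_eye"]).round(3), r.camera_model("wrist")["fx"])
T=toolT(); print(T.round(3))
for yaw in(-.09,np.pi-.09): goto(.50,.02,.36,yaw)
E
```

```text
[[-0.001 -0.945 -0.328  0.085]
 [ 1.    -0.    -0.001  0.   ]
 [ 0.    -0.328  0.945 -0.124]
 [ 0.     0.     0.     1.   ]] 322.15982833382304
[[-0.94   0.34  -0.     0.229]
 [ 0.34   0.94  -0.     0.635]
 [ 0.    -0.    -1.     0.25 ]
 [ 0.     0.     0.     1.   ]]
shift [-1.8538, -1.9449, -0.4388] turn [-0.0, 0.0001, 1.8365] rows 20
shift [-1.8538, -1.9449, -0.4388] turn [-0.0, -0.0, -0.1635] rows 14
```

Call:
{"op": "servo_tool", "data": {
  "commands": [
    [[-0.93,-0.97,-0.44],[0,0,0]],
    [[-0.93,-0.97,-0.44],[0,0,0]],
    [[-0.93,-0.97,-0.44],[0,0,0]],
    [[-0.93,-0.97,-0.44],[0,0,0]],
    [[-0.93,-0.97,-0.44],[0,0,0]],
    [[-0.93,-0.97,-0.44],[0,0,0]],
    [[-0.93,-0.97,-0.44],[0,0,0]],
    [[-0.93,-0.97,-0.44],[0,0,0]]
  ]
}}

```text
clock: 1.35
tcp_pos: [0.3697, 0.3222, 0.3629]
orientation: [0.557, 3.089, 0.004]
contact_force: [-0.7, 0.4, 0.7]
grip_width: 0.0855
gripper_force: 0.0
```

Call:
{"op": "servo_tool", "data": {
  "commands": [
    [[-0.924,-0.975,0],[0,0,-0.1635]],
    [[-0.924,-0.975,0],[0,0,-0.1635]],
    [[-0.924,-0.975,0],[0,0,-0.1635]],
    [[-0.924,-0.975,0],[0,0,-0.1635]],
    [[-0.924,-0.975,0],[0,0,-0.1635]],
    [[-0.924,-0.975,0],[0,0,-0.1635]],
    [[-0.924,-0.975,0],[0,0,-0.1635]],
    [[-0.924,-0.975,0],[0,0,-0.1635]],
    [[-0.924,-0.975,0],[0,0,-0.1635]],
    [[-0.924,-0.975,0],[0,0,-0.1635]]
  ]
}}

```text
clock: 2.35
tcp_pos: [0.4998, 0.0216, 0.3601]
orientation: [-0.138, -3.138, -0.001]
contact_force: [-0.1, 0.2, 0.4]
grip_width: 0.0855
gripper_force: 0.0
```

Run:
```python
from h import *
p,d,c,E=frame("wrist"); save("w1",p,1.5)
np.savez("w1.npz",p=p,d=d,E=E,c=np.array([c[k] for k in("fx","fy","cx","cy")]))
for t in("overhang","lane_right","lane_middle","lane_left","lock_grip","full_a"):
    z={"overhang":.082,"lock_grip":.07,"lane_right":.02,"lane_left":.02,"lane_middle":.02,"full_a":.02}[t]
    for m in r.mark_of("wrist",t)[:3]: print(t,round(m["confidence"],2),np.round(m["uv"]),ray(m["uv"],z,c,E).round(4)[:2])
o=r.get_obs(); print(o["clock"],o["tcp_pos"],o["orientation"],o["joints"].round(2) if hasattr(o["joints"],'round') else o["joints"])
```

```text
overhang 0.77 [255. 253.] [0.6443 0.0083]
overhang 0.27 [261. 243.] [0.6281 0.0173]
lane_middle 0.68 [259. 250.] [0.6745 0.0112]
lane_middle 0.26 [42. 40.] [ 0.3394 -0.2448]
lane_left 0.69 [301. 239.] [0.6604 0.0806]
lane_left 0.55 [211. 240.] [ 0.6489 -0.0635]
lock_grip 0.83 [273. 122.] [0.4657 0.0467]
full_a 0.65 [261. 242.] [0.6603 0.016 ]
full_a 0.62 [212. 239.] [ 0.6481 -0.0624]
2.7 [0.49995555 0.020565   0.36032638] [1.39566576e-01 3.13843127e+00 2.23998543e-04] [-0.61  0.08  0.48  1.84 -0.04  1.23  1.37]
```

View pics/w1.png

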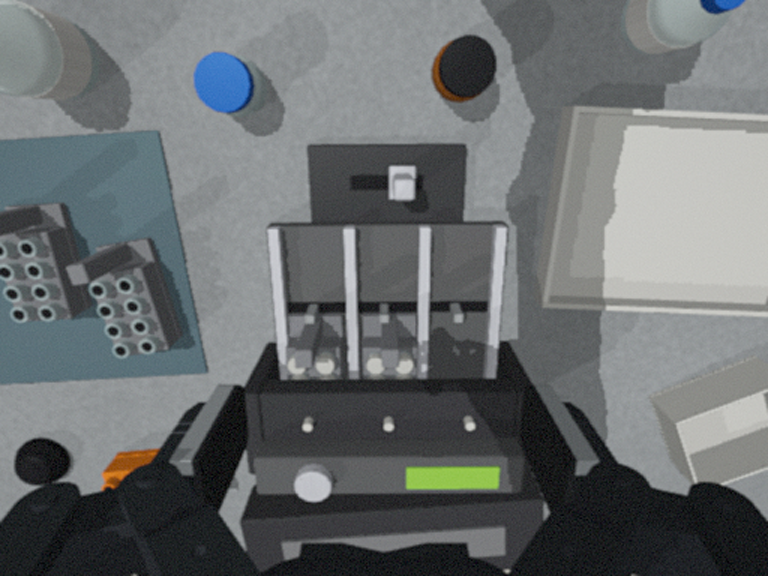

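The wrist view shows the lock grip at (402,180), with its teeth mid-lane (one at (458,313)), so it is locked now. The four rails are clear from (277,228) to (499,228). Full racks are in the middle and right lanes, with grips at about (388,330) and (308,330). I'll fit the loader from the rails.

Run:
```python
from h import *
f=np.load("w1.npz"); p,d,E=f["p"],f["d"],f["E"]; fx,fy,cx,cy=f["c"]; c=dict(fx=fx,fy=fy,cx=cx,cy=cy)
P=cloud(d,c,E); g=p.min(2).astype(int)
m=((g>125)).astype(np.uint8); m[:145]=0; m[256:]=0; m[:,:170]=0; m[:,345:]=0
n,l,s,ct=cv2.connectedComponentsWithStats(m)
L=[]
for i in range(1,n):
    if s[i,4]<150: continue
    v,u=np.where(l==i); W=np.array([ray((a,b),.035,c,E)[:2] for a,b in zip(u,v)])
    vx,vy,x0,y0=cv2.fitLine(W.astype(np.float32),cv2.DIST_HUBER,0,.01,.01).ravel()
    if vx<0: vx,vy=-vx,-vy
    t=(W-[x0,y0])@[vx,vy]
    print(s[i],np.arctan2(vy,vx).round(4),(x0,y0),"front",np.array([x0,y0])+np.percentile(t,.5)*np.array([vx,vy]),"len",np.ptp(t),"zmed",np.nanmedian(P[v,u,2]))
# grip top
w=P[105:135,255:285]; ok=w[...,2]>.055; q=w[ok]; print("grip top z",np.percentile(q[:,2],[5,50,95]),q.mean(0), len(q))
gm=(g>150); gm[:105]=0;gm[135:]=0;gm[:,:250]=0;gm[:,290:]=0
gm&=(P[...,2]>.055); v,u=np.where(gm); W=np.array([ray((a,b),.07,c,E)[:2] for a,b in zip(u,v)]); print("grip bright top",W.mean(0),W.min(0),W.max(0),len(W))
```

```text
[ 170  145   37  108 1965] -0.0226 (np.float32(0.5594736), np.float32(-0.094311886)) front [ 0.49006818 -0.09274119] len 0.17132501959241486 zmed 0.002219457031191363
[ 309  145   36  107 1435] -0.0735 (np.float32(0.5993173), np.float32(0.12837891)) front [0.50928289 0.13501092] len 0.16863335119681222 zmed 0.020504317246800186
[228 151  11 101 742] -0.077 (np.float32(0.5776531), np.float32(-0.017834822)) front [ 0.50524695 -0.01224653] len 0.15961188040368202 zmed 0.03552026147061044
[278 151  10 101 697] -0.0727 (np.float32(0.5800859), np.float32(0.05412506)) front [0.51156663 0.05911452] len 0.15965539323340833 zmed 0.03545384656146022
[243 234  33  17 360] 1.4122 (np.float32(0.6522316), np.float32(0.012484148)) front [ 0.64847937 -0.01097009] len 0.05022584152584508 zmed 0.07380066085817993
grip top z [0.06264226 0.0701536  0.07172673] [0.46983576 0.04090063 0.06925467] 213
grip bright top [0.47019817 0.04084685] [0.46134006 0.0320581 ] [0.47848855 0.04953921] 181
```

```bash
cat >> h.py <<'E'
LY=-.075; U=np.array([np.cos(LY),np.sin(LY)]); N=np.array([-np.sin(LY),np.cos(LY)]); O=np.array([.6283,.0145])
def Lw(x,y): return O+x*U+y*N
def wL(p): d=np.asarray(p)[:2]-O; return np.array([d@U,d@N])
E
python3 - <<'E'
from h import *
goto(*Lw(-.160,.0155),.055,np.pi+LY); print(Lw(-.16,.0155))
E
```

```text
shift [0.1274, 0.0743, 1.2213] turn [0.0001, 0.0, -0.0088] rows 7
[0.4699112  0.04194518]
```

Call:
{"op": "servo_tool", "data": {
  "commands": [
    [[0.127,0.074,0.4],[0,0,-0.0088]],
    [[0.127,0.074,0.4],[0,0,-0.0088]],
    [[0.127,0.074,0.4],[0,0,-0.0088]],
    [[0.127,0.074,0.6],[0,0,-0.0088]],
    [[0.127,0.074,0.8],[0,0,-0.0088]],
    [[0.127,0.074,0.96],[0,0,-0.0088]],
    [[0.127,0.074,0.96],[0,0,-0.0088]]
  ]
}}

```text
clock: 3.4
tcp_pos: [0.4686, 0.0408, 0.1177]
orientation: [-0.119, -3.133, 0.004]
contact_force: [-0.5, 0.6, 0.4]
grip_width: 0.0857
gripper_force: 0.0
```

Call:
{"op": "servo_tool", "data": {
  "commands": [
    [[0,0,0.1],[0,0,0]],
    [[0,0,0.2],[0,0,0]],
    [[0,0,0.261],[0,0,0]],
    [[0,0,0.261],[0,0,0]]
  ]
}}

```text
clock: 3.8
tcp_pos: [0.4718, 0.0416, 0.0562]
orientation: [0.119, 3.138, 0.001]
contact_force: [-0.0, -0.4, 0.1]
grip_width: 0.0856
gripper_force: 0.0
```

Call:
{"op": "servo_tool", "data": {
  "commands": [
    [[0,0,0],[0,0,0]],
    [[0,0,0],[0,0,0]],
    [[0,0,0],[0,0,0]],
    [[0,0,0],[0,0,0]],
    [[0,0,0],[0,0,0]],
    [[0,0,0],[0,0,0]],
    [[0,0,0],[0,0,0]],
    [[0,0,0],[0,0,0]]
  ],
  "claw": 1,
  "squeeze": 25
}}

```text
clock: 4.6
tcp_pos: [0.4704, 0.0414, 0.0556]
orientation: [0.12, 3.139, 0.001]
contact_force: [-1.4, 0.9, 6.5]
grip_width: 0.018
gripper_force: 28.5
```

Call:
{"op": "servo_tool", "data": {
  "commands": [
    [[0,-0.02,0],[0,0,0]],
    [[0,-0.04,0],[0,0,0]],
    [[0,-0.06,0],[0,0,0]],
    [[0,-0.08,0],[0,0,0]],
    [[0,-0.1,0],[0,0,0]],
    [[0,-0.12,0],[0,0,0]],
    [[0,-0.132,0],[0,0,0]],
    [[0,-0.14,0],[0,0,0]],
    [[0,-0.14,0],[0,0,0]],
    [[0,-0.14,0],[0,0,0]]
  ]
}}

```text
clock: 5.6
tcp_pos: [0.4678, 0.0088, 0.0557]
orientation: [0.117, 3.139, 0.005]
contact_force: [-1.8, 8.3, 7.3]
grip_width: 0.0179
gripper_force: 28.6
```

Call:
{"op": "servo_tool", "data": {
  "commands": [
    [[0,-0.008,0],[0,0,0]],
    [[0,-0.016,0],[0,0,0]],
    [[0,-0.024,0],[0,0,0]],
    [[0,-0.024,0],[0,0,0]],
    [[0,-0.024,0],[0,0,0]]
  ]
}}

```text
clock: 6.1
tcp_pos: [0.4678, 0.0086, 0.0557]
orientation: [-0.108, -3.139, -0.013]
contact_force: [-1.7, 25.8, 5.5]
grip_width: 0.0178
gripper_force: 32.0
```

Call:
{"op": "servo_tool", "data": {
  "commands": [
    [[0,0,0],[0,0,0]],
    [[0,0,0],[0,0,0]],
    [[0,0,0],[0,0,0]],
    [[0,0,0],[0,0,0]],
    [[0,0,0],[0,0,0]],
    [[0,0,-0.2],[0,0,0]],
    [[0,0,-0.4],[0,0,0]],
    [[0,0,-0.6],[0,0,0]],
    [[0,0,-0.6],[0,0,0]]
  ],
  "claw": 0
}}

```text
clock: 7.0
tcp_pos: [0.4708, 0.0001, 0.2109]
orientation: [0.121, 3.128, 0.005]
contact_force: [0.8, -0.8, -0.6]
grip_width: 0.0854
gripper_force: 0.0
```

Run:
```python
from h import *
f=np.load("top0.npz"); p,d,E=f["p"],f["d"],f["E"]; fx,fy,cx,cy=f["c"]; c=dict(fx=fx,fy=fy,cx=cx,cy=cy)
P=cloud(d,c,E)
m=(P[...,2]>.024)&(P[...,2]<.036)&(P[...,0]>.40)&(P[...,0]<.68)&(P[...,1]>.14)&(P[...,1]<.48)
W=P[m][:,:2]; print(len(W), cv2.minAreaRect((W*1000).astype(np.float32)))
m2=(p.min(2)>150); m2&=(P[...,0]>.40)&(P[...,0]<.68)&(P[...,1]>.15)&(P[...,1]<.48)
n,l,s,ct=cv2.connectedComponentsWithStats(m2.astype(np.uint8)); i=1+s[1:,4].argmax(); v,u=np.where(l==i)
W=np.array([ray(a,.03,c,E)[:2] for a in zip(u,v)]); print(len(W), cv2.minAreaRect((W*1000).astype(np.float32)))
goto(*Lw(-.018,0),.092,np.pi+LY); o=r.get_obs(); print(o["tcp_pos"],o["contact_force"])
```

```text
590 ((552.0202026367188, 294.2174072265625), (279.2955322265625, 240.20904541015625), 82.48989868164062)
4663 ((527.1522216796875, 310.280517578125), (250.27882385253906, 190.9888153076172), 82.38726806640625)
shift [-0.5466, 0.1044, 0.4818] turn [0.0023, 0.0068, -0.0015] rows 4
[4.70780294e-01 5.41748713e-05 2.10879031e-01] [ 0.75589419 -0.78710122 -0.63388879]
```

Call:
{"op": "servo_tool", "data": {
  "commands": [
    [[-0.547,0.104,0],[0,0,0]],
    [[-0.547,0.104,0],[0,0,0]],
    [[-0.547,0.104,0],[0,0,0]],
    [[-0.547,0.104,0],[0,0,0]],
    [[-0.547,0.104,0.05],[0,0,0]],
    [[-0.547,0.104,0.15],[0,0,0]],
    [[-0.547,0.104,0.25],[0,0,0]],
    [[-0.547,0.104,0.35],[0,0,0]],
    [[-0.547,0.104,0.42],[0,0,0]],
    [[-0.547,0.104,0.475],[0,0,0]],
    [[-0.547,0.104,0.475],[0,0,0]],
    [[-0.547,0.104,0.475],[0,0,0]]
  ]
}}

```text
clock: 8.2
tcp_pos: [0.6049, 0.0156, 0.0864]
orientation: [-0.12, -3.139, 0.0]
contact_force: [0.5, -0.5, 0.1]
grip_width: 0.0854
gripper_force: 0.0
```

Call:
{"op": "servo_tool", "data": {
  "commands": [
    [[0,0,0],[0,0,0]],
    [[0,0,0],[0,0,0]],
    [[0,0,0],[0,0,0]],
    [[0,0,0],[0,0,0]],
    [[0,0,0],[0,0,0]],
    [[0,0,0],[0,0,0]],
    [[0,0,0],[0,0,0]],
    [[0,0,0],[0,0,0]]
  ],
  "claw": 1,
  "squeeze": 50
}}

```text
clock: 9.0
tcp_pos: [0.6055, 0.0161, 0.0866]
orientation: [0.119, 3.139, 0.0]
contact_force: [-1.5, 0.7, 5.0]
grip_width: 0.0153
gripper_force: 49.6
```

Call:
{"op": "servo_tool", "data": {
  "commands": [
    [[0.04,0,0],[0,0,0]],
    [[0.08,0,0],[0,0,0]],
    [[0.12,0,0],[0,0,0]],
    [[0.16,0,0],[0,0,0]],
    [[0.2,0,0],[0,0,0]],
    [[0.24,0,0],[0,0,0]],
    [[0.28,0,0],[0,0,0]],
    [[0.32,0,0],[0,0,0]],
    [[0.36,0,0],[0,0,0]],
    [[0.36,0,0],[0,0,0]],
    [[0.36,0,0],[0,0,0]]
  ]
}}

```text
clock: 10.1
tcp_pos: [0.5137, 0.0229, 0.0863]
orientation: [-0.119, -3.136, -0.001]
contact_force: [-1.3, 1.1, 8.8]
grip_width: 0.0157
gripper_force: 50.2
```

Run:
```python
from h import *
o=r.get_obs(); print(o["tcp_pos"],o["contact_force"],o["grip_width"],wL(o["tcp_pos"]))
p,d,c,E=frame("wrist"); save("w2",p,1)
```

```text
[0.5137176  0.02290403 0.08634679] [-1.2721115   1.12996164  8.81296761] 0.015742171571277913 [-0.11489    -0.00020522]
```

View pics/w2.png

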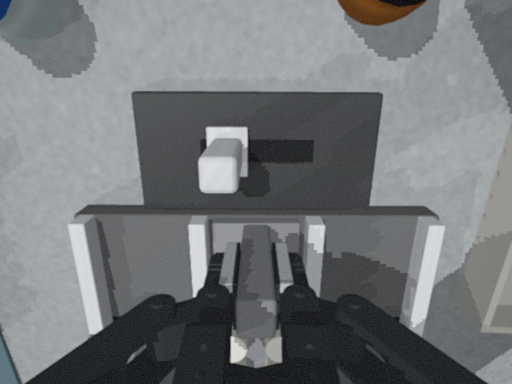

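Rack is out, held upright. The lock grip at (220,170) is at its open end. Next I lift it and work out the tray move.

Call:
{"op": "servo_tool", "data": {
  "commands": [
    [[0,0,-0.06],[0,0,0]],
    [[0,0,-0.16],[0,0,0]],
    [[0,0,-0.26],[0,0,0]],
    [[0,0,-0.36],[0,0,0]],
    [[0,0,-0.46],[0,0,0]],
    [[0,0,-0.48],[0,0,0]],
    [[0,0,-0.48],[0,0,0]]
  ]
}}

```text
clock: 10.85
tcp_pos: [0.5143, 0.0229, 0.2056]
orientation: [-0.119, -3.138, -0.0]
contact_force: [-0.7, -0.5, -3.2]
grip_width: 0.0153
gripper_force: 49.0
```

```bash
cat >> h.py <<'E'
TY=-.133; TC=np.array([.5272,.3103])
def tray_tcp(y,off=.051):
    u=np.array([np.cos(TY),np.sin(TY)]); n=np.array([-u[1],u[0]]); return TC+y*n-off*u
E
python3 - <<'E'
from h import *
o=r.get_obs(); print(o["tcp_pos"],o["contact_force"],o["grip_width"],o["moment"])
goto(*tray_tcp(0),o["tcp_pos"][2],np.pi+TY); print(tray_tcp(0))
E
```

```text
[0.51432037 0.02294188 0.20563386] [-0.6839172  -0.50829073 -3.16217957] 0.015256191208159062 [-0.01536078  0.12843899  0.02435413]
shift [0.2392, 1.1617, 0.0006] turn [0.0001, -0.0012, 0.0365] rows 6
[0.4766504  0.31706302]
```

Call:
{"op": "servo_tool", "data": {
  "commands": [
    [[0.02,0.08,0],[0,0,0]],
    [[0.05,0.2,0],[0,0,0.01]],
    [[0.08,0.35,0],[0,0,0.02]],
    [[0.1,0.5,0],[0,0,0.03]],
    [[0.13,0.65,0],[0,0,0.0365]],
    [[0.16,0.8,0],[0,0,0.0365]],
    [[0.2,0.92,0],[0,0,0.0365]],
    [[0.2,0.98,0],[0,0,0.0365]],
    [[0.2,0.98,0],[0,0,0.0365]]
  ]
}}

```text
clock: 11.75
tcp_pos: [0.4829, 0.2727, 0.2043]
orientation: [-0.203, -3.132, 0.003]
contact_force: [0.2, 0.4, -2.6]
grip_width: 0.0153
gripper_force: 49.1
```

Run:
```python
from h import *
o=r.get_obs(); goto(*tray_tcp(0),.076,np.pi+TY)
```

```text
shift [0.0464, 0.1735, 0.5131] turn [-0.0011, -0.0016, 0.0023] rows 3
```

Call:
{"op": "servo_tool", "data": {
  "commands": [
    [[0.046,0.09,0],[0,0,0]],
    [[0.046,0.173,0],[0,0,0]],
    [[0.046,0.173,0.1],[0,0,0]],
    [[0.046,0.173,0.2],[0,0,0]],
    [[0.046,0.173,0.3],[0,0,0]],
    [[0.046,0.173,0.38],[0,0,0]],
    [[0.046,0.173,0.44],[0,0,0]],
    [[0.046,0.173,0.48],[0,0,0]],
    [[0.046,0.173,0.5],[0,0,0]],
    [[0.046,0.173,0.512],[0,0,0]],
    [[0.046,0.173,0.512],[0,0,0]]
  ]
}}

```text
clock: 12.85
tcp_pos: [0.479, 0.3153, 0.0785]
orientation: [0.21, 3.134, 0.001]
contact_force: [0.3, -0.1, -2.1]
grip_width: 0.0154
gripper_force: 49.2
```

Still hanging, about 5 mm above the tray floor. I'll lower gently until contact.

Call:
{"op": "servo_tool", "data": {
  "commands": [
    [[0,0,0.008],[0,0,0]],
    [[0,0,0.016],[0,0,0]],
    [[0,0,0.022],[0,0,0]],
    [[0,0,0.028],[0,0,0]],
    [[0,0,0.028],[0,0,0]]
  ]
}}

```text
clock: 13.35
tcp_pos: [0.4788, 0.3154, 0.0715]
orientation: [0.21, 3.135, 0.0]
contact_force: [-0.0, -0.0, 0.3]
grip_width: 0.0154
gripper_force: 49.4
```

Call:
{"op": "servo_tool", "data": {
  "commands": [
    [[0,0,0],[0,0,0]],
    [[0,0,0],[0,0,0]],
    [[0,0,0],[0,0,0]],
    [[0,0,0],[0,0,0]],
    [[0,0,0],[0,0,0]],
    [[0,0,-0.04],[0,0,0]],
    [[0,0,-0.12],[0,0,0]],
    [[0,0,-0.3],[0,0,0]],
    [[0,0,-0.52],[0,0,0]],
    [[0,0,-0.52],[0,0,0]],
    [[0,0,-0.52],[0,0,0]]
  ],
  "claw": 0
}}

```text
clock: 14.45
tcp_pos: [0.4797, 0.3159, 0.2038]
orientation: [0.209, 3.132, 0.006]
contact_force: [-0.0, -0.8, -0.7]
grip_width: 0.0854
gripper_force: 0.0
```

Run:
```python
from h import *
p,d,c,E=frame("top"); save("top1",p,1.5); np.savez("top1.npz",p=p,d=d,E=E)
P=cloud(d,c,E)
for n,(x,y) in dict(tray=TC,fresh=(.6,-.2)).items():
    m=(np.hypot(P[...,0]-x,P[...,1]-y)<.13)&(P[...,2]>.075)&(P[...,2]<.1); print(n,m.sum(),np.nanmedian(P[m],0) if m.any() else 0)
goto(*Lw(-.018,-.072),.2,np.pi+LY); print(Lw(-.018,-.072),r.get_obs()["tcp_pos"])
```

```text
tray 5 [0.49307844 0.30855904 0.09245208]
fresh 60 [ 0.51951949 -0.23617955  0.0893924 ]
shift [-0.6981, -1.4049, 0.0065] turn [0.0008, 0.0004, -0.0372] rows 8
[ 0.60495566 -0.05594886] [0.47869238 0.31535813 0.20194371]
```

View pics/top1.png

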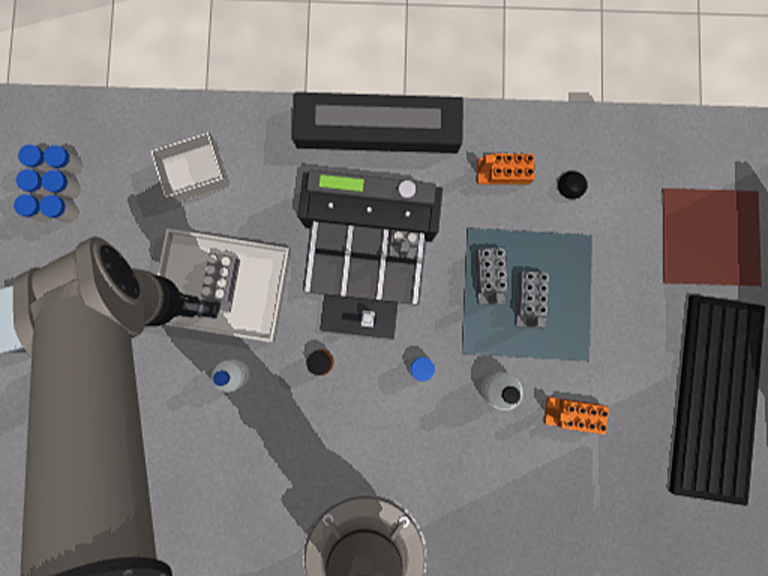

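The full rack stands upright in the middle of the tray at (219,278), and the lock grip is open. Next is the right full rack.

Call:
{"op": "servo_tool", "data": {
  "commands": [
    [[-0.1,-0.2,0],[0,0,0]],
    [[-0.2,-0.4,0],[0,0,-0.01]],
    [[-0.3,-0.6,0],[0,0,-0.02]],
    [[-0.4,-0.8,0],[0,0,-0.03]],
    [[-0.5,-0.98,0],[0,0,-0.037]],
    [[-0.5,-0.98,0],[0,0,-0.037]],
    [[-0.5,-0.98,0],[0,0,-0.037]]
  ]
}}

```text
clock: 15.2
tcp_pos: [0.5699, 0.0501, 0.1999]
orientation: [-0.131, -3.137, 0.005]
contact_force: [-0.3, 0.1, -0.0]
grip_width: 0.0854
gripper_force: 0.0
```

Run:
```python
from h import *
goto(*Lw(-.018,-.072),.090,np.pi+LY); print(r.get_obs()["tcp_pos"])
```

```text
shift [-0.1758, -0.4096, 0.4405] turn [-0.0021, -0.0011, -0.0052] rows 4
[0.56990319 0.05010005 0.1998573 ]
```

Call:
{"op": "servo_tool", "data": {
  "commands": [
    [[-0.1,-0.2,0],[0,0,-0.002]],
    [[-0.19,-0.415,0],[0,0,-0.002]],
    [[-0.19,-0.415,0],[0,0,-0.002]],
    [[-0.19,-0.415,0.1],[0,0,-0.002]],
    [[-0.19,-0.415,0.2],[0,0,-0.002]],
    [[-0.19,-0.415,0.3],[0,0,-0.002]],
    [[-0.19,-0.415,0.4],[0,0,-0.002]],
    [[-0.19,-0.415,0.435],[0,0,-0.002]],
    [[-0.19,-0.415,0.435],[0,0,-0.002]]
  ]
}}

```text
clock: 16.1
tcp_pos: [0.608, -0.0502, 0.0906]
orientation: [-0.112, -3.135, -0.0]
contact_force: [-0.4, -0.1, -0.3]
grip_width: 0.0856
gripper_force: 0.0
```

Call:
{"op": "servo_tool", "data": {
  "commands": [
    [[0,0,0],[0,0,0]],
    [[0,0,0],[0,0,0]],
    [[0,0,0],[0,0,0]],
    [[0,0,0],[0,0,0]],
    [[0,0,0],[0,0,0]],
    [[0,0,0],[0,0,0]],
    [[0,0,0],[0,0,0]],
    [[0,0,0],[0,0,0]]
  ],
  "claw": 1
}}

```text
clock: 16.9
tcp_pos: [0.6098, -0.0522, 0.0929]
orientation: [0.114, 3.139, -0.001]
contact_force: [-0.9, -3.6, 4.2]
grip_width: 0.0151
gripper_force: 49.5
```

Call:
{"op": "servo_tool", "data": {
  "commands": [
    [[0.04,0,0],[0,0,0]],
    [[0.08,0,0],[0,0,0]],
    [[0.12,0,0],[0,0,0]],
    [[0.16,0,0],[0,0,0]],
    [[0.2,0,0],[0,0,0]],
    [[0.24,0,0],[0,0,0]],
    [[0.28,0,0],[0,0,0]],
    [[0.32,0,0],[0,0,0]],
    [[0.36,0,0],[0,0,0]],
    [[0.38,0,0],[0,0,0]],
    [[0.38,0,0],[0,0,0]]
  ]
}}

```text
clock: 18.0
tcp_pos: [0.5144, -0.0444, 0.0929]
orientation: [0.114, 3.139, 0.0]
contact_force: [-1.7, -5.4, 8.1]
grip_width: 0.0154
gripper_force: 51.3
```

Call:
{"op": "servo_tool", "data": {
  "commands": [
    [[0,0,-0.06],[0,0,0]],
    [[0,0,-0.16],[0,0,0]],
    [[0,0,-0.26],[0,0,0]],
    [[0,0,-0.36],[0,0,0]],
    [[0,0,-0.46],[0,0,0]],
    [[0,0,-0.48],[0,0,0]],
    [[0,0,-0.48],[0,0,0]]
  ]
}}

```text
clock: 18.7
tcp_pos: [0.5143, -0.0433, 0.2122]
orientation: [-0.111, -3.139, -0.002]
contact_force: [-0.3, -0.3, -2.0]
grip_width: 0.0154
gripper_force: 49.1
```

Run:
```python
from h import *
o=r.get_obs(); print(o["tcp_pos"],o["contact_force"],o["grip_width"],o["moment"])
goto(*tray_tcp(-.075,.0414),o["tcp_pos"][2],np.pi+TY); print(tray_tcp(-.075,.0414))
```

```text
[ 0.51427667 -0.04331388  0.21222326] [-0.25042142 -0.31861502 -2.04143315] 0.015361665142439257 [-0.00181895  0.13936648  0.0265103 ]
shift [0.2325, 1.1254, 0.0015] turn [0.0007, -0.0007, 0.0396] rows 6
[0.47622    0.24145234]
```

Call:
{"op": "servo_tool", "data": {
  "commands": [
    [[0.02,0.08,0],[0,0,0]],
    [[0.05,0.2,0],[0,0,0.01]],
    [[0.08,0.35,0],[0,0,0.02]],
    [[0.1,0.5,0],[0,0,0.03]],
    [[0.13,0.65,0],[0,0,0.0395]],
    [[0.16,0.8,0],[0,0,0.0395]],
    [[0.2,0.92,0],[0,0,0.0395]],
    [[0.2,0.98,0],[0,0,0.0395]],
    [[0.2,0.98,0],[0,0,0.0395]],
    [[0.2,0.98,0],[0,0,0.0395]]
  ]
}}

```text
clock: 19.7
tcp_pos: [0.4824, 0.202, 0.2115]
orientation: [-0.212, -3.133, 0.003]
contact_force: [0.1, -0.8, -2.3]
grip_width: 0.0154
gripper_force: 49.2
```

Run:
```python
from h import *
o=r.get_obs(); goto(*tray_tcp(-.075,.0414),.082,np.pi+TY)
```

```text
shift [0.045, 0.154, 0.5179] turn [-0.0013, -0.0009, -0.0014] rows 3
```

Call:
{"op": "servo_tool", "data": {
  "commands": [
    [[0.04,0.08,0],[0,0,0]],
    [[0.04,0.15,0],[0,0,0]],
    [[0.04,0.15,0.1],[0,0,0]],
    [[0.04,0.15,0.2],[0,0,0]],
    [[0.04,0.15,0.3],[0,0,0]],
    [[0.04,0.15,0.38],[0,0,0]],
    [[0.04,0.15,0.44],[0,0,0]],
    [[0.04,0.15,0.48],[0,0,0]],
    [[0.04,0.15,0.5],[0,0,0]],
    [[0.04,0.15,0.512],[0,0,0]],
    [[0.04,0.15,0.52],[0,0,0]],
    [[0.04,0.15,0.528],[0,0,0]],
    [[0.04,0.15,0.536],[0,0,0]],
    [[0.04,0.15,0.536],[0,0,0]]
  ]
}}

```text
clock: 21.1
tcp_pos: [0.4777, 0.2421, 0.0786]
orientation: [0.211, 3.134, 0.0]
contact_force: [-0.5, 0.1, -2.3]
grip_width: 0.0153
gripper_force: 49.6
```

Call:
{"op": "servo_tool", "data": {
  "commands": [
    [[0,0,0.006],[0,0,0]],
    [[0,0,0.01],[0,0,0]],
    [[0,0,0.01],[0,0,0]]
  ]
}}

```text
clock: 21.4
tcp_pos: [0.478, 0.242, 0.0776]
orientation: [0.212, 3.134, 0.002]
contact_force: [-4.4, -2.5, 15.7]
grip_width: 0.0152
gripper_force: 50.4
```

Call:
{"op": "servo_tool", "data": {
  "commands": [
    [[0,0,-0.007],[0,0,0]],
    [[0,0,-0.007],[0,0,0]],
    [[0,0,-0.007],[0,0,0]],
    [[0,0,-0.007],[0,0,0]],
    [[0,0,-0.007],[0,0,0]],
    [[0,0,-0.04],[0,0,0]],
    [[0,0,-0.12],[0,0,0]],
    [[0,0,-0.3],[0,0,0]],
    [[0,0,-0.5],[0,0,0]],
    [[0,0,-0.7],[0,0,0]],
    [[0,0,-0.9],[0,0,0]],
    [[0,0,-0.9],[0,0,0]]
  ],
  "claw": 0
}}

```text
clock: 22.6
tcp_pos: [0.4811, 0.2433, 0.3087]
orientation: [0.211, 3.125, 0.014]
contact_force: [1.1, 0.0, -0.5]
grip_width: 0.0854
gripper_force: 0.0
```

Run:
```python
from h import *
o=r.get_obs(); print(o["tcp_pos"]); goto(.50,-.25,.32,np.pi)
```

```text
[0.48106205 0.24333836 0.30870897]
shift [-0.3412, -1.9447, -0.0605] turn [0.0056, 0.0062, -0.086] rows 10
```

Call:
{"op": "servo_tool", "data": {
  "commands": [
    [[-0.17,-0.97,0],[0,0,0]],
    [[-0.17,-0.97,0],[0,0,0]],
    [[-0.17,-0.97,0],[0,0,0]],
    [[-0.17,-0.97,0],[0,0,0]],
    [[-0.17,-0.97,0],[0,0,0]],
    [[-0.17,-0.97,0],[0,0,0]]
  ]
}}

```text
clock: 23.2
tcp_pos: [0.4867, -0.0112, 0.3015]
orientation: [0.228, 3.133, -0.002]
contact_force: [0.6, -0.5, 0.7]
grip_width: 0.0856
gripper_force: 0.0
```

Call:
{"op": "servo_tool", "data": {
  "commands": [
    [[-0.17,-0.97,0],[0,0,-0.085]],
    [[-0.17,-0.97,0],[0,0,-0.085]],
    [[-0.17,-0.97,0],[0,0,-0.085]],
    [[-0.17,-0.97,0],[0,0,-0.085]],
    [[-0.17,-0.97,0],[0,0,-0.085]],
    [[-0.17,-0.97,0],[0,0,-0.085]],
    [[-0.17,-0.97,0],[0,0,-0.085]],
    [[-0.17,-0.97,0],[0,0,-0.085]]
  ]
}}

```text
clock: 24.0
tcp_pos: [0.4973, -0.2484, 0.3007]
orientation: [0.001, -3.141, -0.002]
contact_force: [-0.3, 0.5, 0.0]
grip_width: 0.0855
gripper_force: 0.0
```

Run:
```python
from h import *
p,d,c,E=frame("wrist"); save("w3",p,1.5); np.savez("w3.npz",p=p,d=d,E=E,c=np.array([c[k] for k in("fx","fy","cx","cy")]))
for m in r.mark_of("wrist","fresh_a"): print(round(m["confidence"],2),np.round(m["uv"]),ray(m["uv"],.003,c,E).round(3))
P=cloud(d,c,E); o=r.get_obs(); print(o["tcp_pos"],o["orientation"])
R0=(P[...,0]>.40)&(P[...,0]<.75)&(P[...,1]<-.12)&(P[...,1]>-.42)
for lo,hi in((.044,.058),(.084,.1)):
    m=(R0&(P[...,2]>lo)&(P[...,2]<hi)).astype(np.uint8)
    n,l,s,ct=cv2.connectedComponentsWithStats(m)
    for i in range(1,n):
        if s[i,4]<40: continue
        W=P[l==i]; print(lo,s[i].tolist(),W.mean(0).round(4),cv2.minAreaRect((W[:,:2]*1000).astype(np.float32)))
```

```text
0.97 [204. 165.] [ 0.52  -0.318  0.003]
0.79 [249. 324.] [ 0.784 -0.259  0.003]
0.66 [263. 195.] [ 0.562 -0.238  0.003]
[ 0.4974896  -0.24793373  0.30082575] [ 3.53241074e-03 -3.14138666e+00 -1.65095300e-03]
0.044 [188, 126, 15, 16, 47] [ 0.4661 -0.3139  0.0522] ((465.8592224121094, -315.1084289550781), (21.45253562927246, 10.253477096557617), 42.30951690673828)
0.044 [176, 148, 15, 15, 162] [ 0.494  -0.3327  0.0533] ((494.4313049316406, -333.23236083984375), (14.696828842163086, 15.56740665435791), 43.932064056396484)
0.044 [199, 148, 15, 15, 169] [ 0.4947 -0.3061  0.0531] ((495.2500305175781, -306.6128845214844), (15.926931381225586, 15.334324836730957), 86.96231079101562)
0.044 [177, 165, 15, 15, 169] [ 0.5149 -0.3335  0.0531] ((515.7169189453125, -334.1966552734375), (15.066482543945312, 15.605772018432617), 44.33454132080078)
0.044 [200, 166, 14, 15, 162] [ 0.5158 -0.3068  0.0531] ((516.4694213867188, -307.37493896484375), (15.437954902648926, 15.641681671142578), 23.255971908569336)
0.044 [178, 182, 15, 14, 162] [ 0.536  -0.3342  0.0529] ((536.635009765625, -334.7834777832031),
[... 1263 characters left out ...]
68701172), (37.06992721557617, 15.686720848083496), 3.400542736053467)
0.044 [342, 288, 5, 25, 75] [ 0.6992 -0.1253  0.0508] ((699.5609130859375, -125.27894592285156), (1.0768932104110718, 33.10581970214844), 85.2865982055664)
0.084 [180, 130, 17, 19, 283] [ 0.4696 -0.3185  0.0911] ((469.9854736328125, -319.0001525878906), (16.016742706298828, 17.947900772094727), 87.93656158447266)
0.084 [254, 172, 15, 18, 246] [ 0.5136 -0.242   0.0911] ((514.8375244140625, -242.06797790527344), (18.23160171508789, 15.512893676757812), 2.639080286026001)
0.084 [349, 310, 7, 26, 95] [ 0.7022 -0.1255  0.0918] ((702.8157958984375, -125.53132629394531), (1.366349458694458, 27.93907928466797), 85.25091552734375)
```

View pics/w3.png

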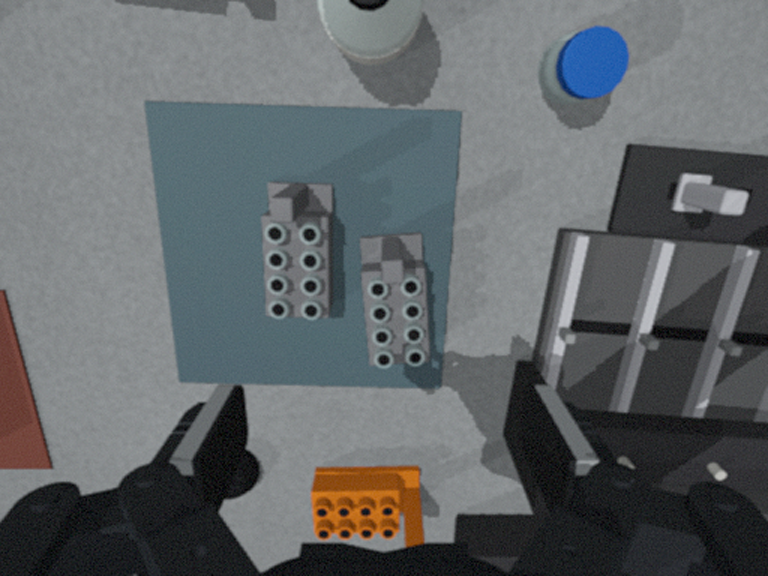

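Two grey racks stand on the mat, at (297,250) and (395,300). The orange one at (360,505), and the other orange one near the bottle, are the look-alikes. The grey racks fit "fresh tube rack on the mat". Here is one enlarged crop to confirm the first before reaching.

Run:
```python
from h import *
f=np.load("w3.npz"); save("w3c",f["p"][110:260,160:310],4)
goto(.5150,-.2420,.076,np.pi+.065)
```

```text
shift [-0.0703, 0.0226, 0.8993] turn [0.0007, -0.0001, -0.0399] rows 5
```

View pics/w3c.png

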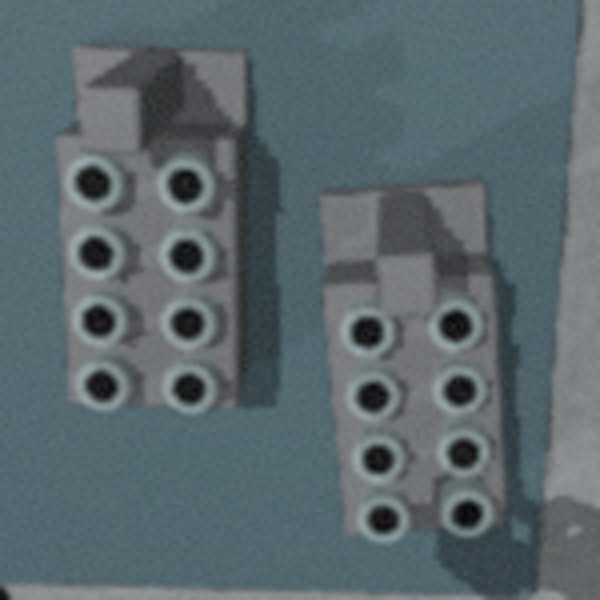

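Both are grey with open tubes, so they are genuine fresh racks. I'll grasp the right-hand one, crop (410,290).

Call:
{"op": "servo_tool", "data": {
  "commands": [
    [[-0.07,0.022,0],[0,0,-0.04]],
    [[-0.07,0.022,0.15],[0,0,-0.04]],
    [[-0.07,0.022,0.35],[0,0,-0.04]],
    [[-0.07,0.022,0.5],[0,0,-0.04]],
    [[-0.07,0.022,0.65],[0,0,-0.04]],
    [[-0.07,0.022,0.78],[0,0,-0.04]],
    [[-0.07,0.022,0.86],[0,0,-0.04]],
    [[-0.07,0.022,0.9],[0,0,-0.04]],
    [[-0.07,0.022,0.9],[0,0,-0.04]],
    [[-0.07,0.022,0.9],[0,0,-0.04]]
  ]
}}

```text
clock: 25.1
tcp_pos: [0.5154, -0.2442, 0.077]
orientation: [-0.099, 3.139, -0.001]
contact_force: [0.8, -0.8, 0.4]
grip_width: 0.0855
gripper_force: 0.0
```

Call:
{"op": "servo_tool", "data": {
  "commands": [
    [[0,0,0],[0,0,0]],
    [[0,0,0],[0,0,0]],
    [[0,0,0],[0,0,0]],
    [[0,0,0],[0,0,0]],
    [[0,0,0],[0,0,0]],
    [[0,0,0],[0,0,0]],
    [[0,0,0],[0,0,0]],
    [[0,0,0],[0,0,0]]
  ],
  "claw": 1
}}

```text
clock: 25.9
tcp_pos: [0.5145, -0.2444, 0.0761]
orientation: [0.098, -3.14, -0.0]
contact_force: [-0.1, 2.1, 1.8]
grip_width: 0.0157
gripper_force: 51.8
```

Call:
{"op": "servo_tool", "data": {
  "commands": [
    [[0,0,-0.06],[0,0,0]],
    [[0,0,-0.16],[0,0,0]],
    [[0,0,-0.26],[0,0,0]],
    [[0,0,-0.36],[0,0,0]],
    [[0,0,-0.46],[0,0,0]],
    [[0,0,-0.54],[0,0,0]],
    [[0,0,-0.54],[0,0,0]]
  ]
}}

```text
clock: 26.6
tcp_pos: [0.5158, -0.2456, 0.2143]
orientation: [-0.096, 3.135, -0.003]
contact_force: [0.0, 0.7, -2.6]
grip_width: 0.0153
gripper_force: 51.5
```

Run:
```python
from h import *
o=r.get_obs(); print(o["tcp_pos"],o["contact_force"],o["grip_width"],o["moment"])
goto(*Lw(-.070-.046,-.072),o["tcp_pos"][2],np.pi+LY); print(Lw(-.116,-.072))
```

```text
[ 0.51580821 -0.24557217  0.21434052] [ 0.04435395  0.73687637 -2.55663184] 0.01525938890179726 [ 0.00610901  0.02775334 -0.02499367]
shift [-0.0142, 0.7885, -0.0014] turn [-0.0009, 0.0034, 0.0869] rows 4
[ 0.50723116 -0.04860575]
```

Call:
{"op": "servo_tool", "data": {
  "commands": [
    [[0,0.06,0],[0,0,0.01]],
    [[0,0.16,0],[0,0,0.03]],
    [[-0.01,0.3,0],[0,0,0.05]],
    [[-0.01,0.42,0],[0,0,0.07]],
    [[-0.014,0.54,0],[0,0,0.087]],
    [[-0.014,0.66,0],[0,0,0.087]],
    [[-0.014,0.74,0],[0,0,0.087]],
    [[-0.014,0.785,0],[0,0,0.087]],
    [[-0.014,0.785,0],[0,0,0.087]],
    [[-0.014,0.785,0],[0,0,0.087]],
    [[-0.014,0.785,0],[0,0,0.087]]
  ]
}}

```text
clock: 27.7
tcp_pos: [0.5057, -0.0499, 0.2111]
orientation: [0.121, 3.139, -0.001]
contact_force: [-0.1, -1.0, -1.3]
grip_width: 0.0155
gripper_force: 51.4
```

Run:
```python
from h import *
o=r.get_obs(); print(o["tcp_pos"],wL(o["tcp_pos"]))
goto(*Lw(-.070-.046,-.072),.098,np.pi+LY)
```

```text
[ 0.50573813 -0.04994467  0.21105311] [-0.11738851 -0.07344703]
shift [-0.0055, 0.0061, 0.4522] turn [-0.0004, 0.0001, -0.0012] rows 3
```

Call:
{"op": "servo_tool", "data": {
  "commands": [
    [[-0.005,0.005,0.04],[0,0,0]],
    [[-0.005,0.005,0.12],[0,0,0]],
    [[-0.005,0.005,0.2],[0,0,0]],
    [[-0.005,0.005,0.28],[0,0,0]],
    [[-0.005,0.005,0.34],[0,0,0]],
    [[-0.005,0.005,0.38],[0,0,0]],
    [[-0.005,0.005,0.41],[0,0,0]],
    [[-0.005,0.005,0.435],[0,0,0]],
    [[-0.005,0.005,0.45],[0,0,0]],
    [[-0.005,0.005,0.45],[0,0,0]]
  ]
}}

```text
clock: 28.7
tcp_pos: [0.5072, -0.0472, 0.0984]
orientation: [-0.117, -3.139, -0.0]
contact_force: [-0.4, -0.3, -1.6]
grip_width: 0.0153
gripper_force: 51.4
```

Call:
{"op": "servo_tool", "data": {
  "commands": [
    [[0,-0.002,0.008],[0,0,0]],
    [[0,-0.002,0.014],[0,0,0]],
    [[0,-0.002,0.018],[0,0,0]],
    [[0,-0.002,0.018],[0,0,0]]
  ]
}}

```text
clock: 29.1
tcp_pos: [0.5071, -0.0476, 0.0941]
orientation: [0.117, 3.139, 0.0]
contact_force: [-0.2, -0.2, -2.1]
grip_width: 0.0152
gripper_force: 51.4
```

Call:
{"op": "servo_tool", "data": {
  "commands": [
    [[-0.04,0,0.004],[0,0,0]],
    [[-0.08,0,0.004],[0,0,0]],
    [[-0.12,0,0.004],[0,0,0]],
    [[-0.16,0,0.004],[0,0,0]],
    [[-0.2,0,0.004],[0,0,0]],
    [[-0.24,0,0.004],[0,0,0]],
    [[-0.28,0,0.004],[0,0,0]],
    [[-0.32,0,0.004],[0,0,0]],
    [[-0.35,0,0.004],[0,0,0]],
    [[-0.37,0,0.004],[0,0,0]],
    [[-0.37,0,0.004],[0,0,0]]
  ]
}}

```text
clock: 30.2
tcp_pos: [0.6005, -0.0548, 0.0931]
orientation: [0.117, 3.138, -0.001]
contact_force: [1.7, 0.5, -0.2]
grip_width: 0.0152
gripper_force: 51.8
```

Call:
{"op": "servo_tool", "data": {
  "commands": [
    [[-0.008,0,0],[0,0,0]],
    [[-0.016,0,0],[0,0,0]],
    [[-0.024,0,0],[0,0,0]],
    [[-0.03,0,0],[0,0,0]],
    [[-0.03,0,0],[0,0,0]]
  ]
}}

```text
clock: 30.7
tcp_pos: [0.6049, -0.055, 0.0931]
orientation: [-0.117, -3.135, -0.002]
contact_force: [-9.4, 1.1, 11.3]
grip_width: 0.0154
gripper_force: 53.2
```

Call:
{"op": "servo_tool", "data": {
  "commands": [
    [[-0.01,0,-0.004],[0,0,0]],
    [[-0.014,0,-0.006],[0,0,0]],
    [[-0.014,0,-0.006],[0,0,0]]
  ]
}}

```text
clock: 31.0
tcp_pos: [0.6052, -0.0543, 0.0932]
orientation: [-0.117, -3.129, -0.004]
contact_force: [-15.7, 4.3, 9.3]
grip_width: 0.0151
gripper_force: 53.0
```

Call:
{"op": "servo_tool", "data": {
  "commands": [
    [[0,0,0],[0,0,0]],
    [[0,0,0],[0,0,0]],
    [[0,0,0],[0,0,0]],
    [[0,0,0],[0,0,0]],
    [[0,0,0],[0,0,0]],
    [[0,0,-0.06],[0,0,0]],
    [[0,0,-0.2],[0,0,0]],
    [[0,0,-0.4],[0,0,0]],
    [[0,0,-0.6],[0,0,0]],
    [[0,0,-0.8],[0,0,0]],
    [[0,0,-0.8],[0,0,0]]
  ],
  "claw": 0
}}

```text
clock: 32.1
tcp_pos: [0.6139, -0.0571, 0.3032]
orientation: [0.119, 3.126, 0.002]
contact_force: [-0.3, -0.0, 0.3]
grip_width: 0.0852
gripper_force: 0.0
```

Run:
```python
from h import *
o=r.get_obs(); print(o["tcp_pos"]); goto(.46,-.29,.30,np.pi-.03)
```

```text
[ 0.61386812 -0.05708244  0.30320622]
shift [0.5433, -0.9756, 0.004] turn [0.0008, 0.0086, -0.0292] rows 6
```

Call:
{"op": "servo_tool", "data": {
  "commands": [
    [[0.54,-0.97,0],[0,0,-0.029]],
    [[0.54,-0.97,0],[0,0,-0.029]],
    [[0.54,-0.97,0],[0,0,-0.029]],
    [[0.54,-0.97,0],[0,0,-0.029]],
    [[0.54,-0.97,0],[0,0,-0.029]],
    [[0.54,-0.97,0],[0,0,-0.029]],
    [[0.54,-0.97,0],[0,0,-0.029]],
    [[0.54,-0.97,0],[0,0,-0.029]],
    [[0.54,-0.97,0],[0,0,-0.029]]
  ]
}}

```text
clock: 33.0
tcp_pos: [0.4586, -0.2859, 0.2946]
orientation: [0.042, 3.141, 0.001]
contact_force: [-0.7, 0.5, -0.5]
grip_width: 0.0854
gripper_force: 0.0
```

Run:
```python
from h import *
p,d,c,E=frame("wrist"); save("w4",p,1.5)
P=cloud(d,c,E); o=r.get_obs(); print(o["tcp_pos"],o["orientation"])
R0=(P[...,0]>.38)&(P[...,0]<.72)&(P[...,1]<-.15)&(P[...,1]>-.42)
for lo,hi in((.048,.058),(.084,.1)):
    m=(R0&(P[...,2]>lo)&(P[...,2]<hi)).astype(np.uint8)
    n,l,s,ct=cv2.connectedComponentsWithStats(m)
    for i in range(1,n):
        if s[i,4]<60: continue
        W=P[l==i]; b=cv2.minAreaRect((W[:,:2]*1000).astype(np.float32)); print(lo,s[i].tolist(),np.round(b[0]).tolist(),np.round(b[1]))
for m in r.mark_of("wrist","fresh_a"): print(round(m["confidence"],2),np.round(m["uv"]),ray(m["uv"],.003,c,E).round(3))
```

```text
[ 0.45868559 -0.28574205  0.29450792] [4.14493562e-02 3.14125883e+00 7.07150274e-04]
0.048 [210, 182, 14, 14, 135] [495.0, -334.0] [15. 15.]
0.048 [233, 182, 13, 14, 149] [495.0, -307.0] [14. 16.]
0.048 [211, 199, 13, 13, 142] [515.0, -334.0] [15. 16.]
0.048 [233, 199, 13, 13, 142] [516.0, -308.0] [15. 15.]
0.048 [212, 214, 13, 14, 142] [537.0, -335.0] [15. 16.]
0.048 [233, 215, 13, 13, 138] [538.0, -309.0] [15. 16.]
0.048 [212, 230, 13, 13, 137] [558.0, -336.0] [15. 15.]
0.048 [234, 230, 12, 14, 137] [559.0, -309.0] [14. 16.]
0.084 [217, 168, 16, 18, 266] [469.0, -319.0] [16. 17.]
0.83 [418. 280.] [ 0.663 -0.046  0.003]
0.77 [230. 194.] [ 0.519 -0.323  0.003]
0.65 [276. 345.] [ 0.783 -0.262  0.003]
0.57 [145.   7.] [ 0.29  -0.407  0.003]
```

View pics/w4.png

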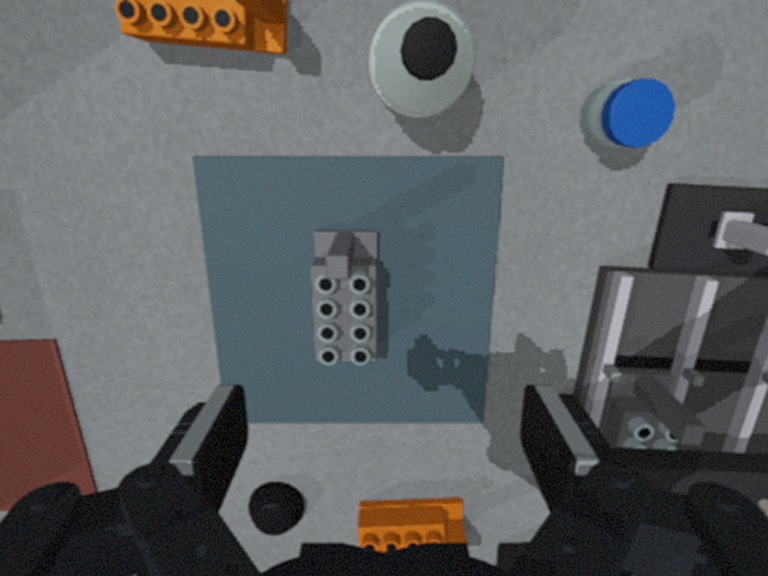

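The remaining fresh rack is at (345,300), unmoved. The first fresh rack sits in the right lane at (645,430). Grasping the remaining one.

Run:
```python
from h import *
goto(.4698,-.3190,.076,np.pi-.03)
```

```text
shift [-0.0482, -0.1319, 0.8737] turn [0.0002, -0.0001, 0.0023] rows 5
```

Call:
{"op": "servo_tool", "data": {
  "commands": [
    [[-0.047,-0.132,0],[0,0,0.002]],
    [[-0.047,-0.132,0.15],[0,0,0.002]],
    [[-0.047,-0.132,0.35],[0,0,0.002]],
    [[-0.047,-0.132,0.5],[0,0,0.002]],
    [[-0.047,-0.132,0.65],[0,0,0.002]],
    [[-0.047,-0.132,0.77],[0,0,0.002]],
    [[-0.047,-0.132,0.84],[0,0,0.002]],
    [[-0.047,-0.132,0.874],[0,0,0.002]],
    [[-0.047,-0.132,0.874],[0,0,0.002]],
    [[-0.047,-0.132,0.874],[0,0,0.002]]
  ]
}}

```text
clock: 34.1
tcp_pos: [0.4692, -0.3206, 0.0768]
orientation: [0.049, 3.14, -0.001]
contact_force: [0.2, 0.0, -0.5]
grip_width: 0.0857
gripper_force: 0.0
```

Call:
{"op": "servo_tool", "data": {
  "commands": [
    [[0,0,0],[0,0,0]],
    [[0,0,0],[0,0,0]],
    [[0,0,0],[0,0,0]],
    [[0,0,0],[0,0,0]],
    [[0,0,0],[0,0,0]],
    [[0,0,0],[0,0,0]],
    [[0,0,0],[0,0,0]],
    [[0,0,0],[0,0,0]]
  ],
  "claw": 1
}}

```text
clock: 34.9
tcp_pos: [0.4685, -0.3205, 0.0762]
orientation: [0.051, 3.141, 0.0]
contact_force: [-0.9, 1.4, 3.7]
grip_width: 0.0154
gripper_force: 51.8
```

Call:
{"op": "servo_tool", "data": {
  "commands": [
    [[0,0,-0.06],[0,0,0]],
    [[0,0,-0.16],[0,0,0]],
    [[0,0,-0.26],[0,0,0]],
    [[0,0,-0.36],[0,0,0]],
    [[0,0,-0.46],[0,0,0]],
    [[0,0,-0.54],[0,0,0]],
    [[0,0,-0.54],[0,0,0]],
    [[0,0,-0.54],[0,0,0]]
  ]
}}

```text
clock: 35.7
tcp_pos: [0.4682, -0.3203, 0.2109]
orientation: [0.05, 3.141, 0.0]
contact_force: [-0.3, 0.4, -2.2]
grip_width: 0.0154
gripper_force: 51.1
```

Run:
```python
from h import *
o=r.get_obs(); print(o["tcp_pos"],o["contact_force"],o["grip_width"],o["moment"])
goto(*Lw(-.070-.046,.072),o["tcp_pos"][2],np.pi+LY); print(Lw(-.116,.072))
```

```text
[ 0.46819578 -0.32025732  0.21094799] [-0.34535873  0.42354436 -2.20553118] 0.015375149052775136 [-0.01999023  0.11702571 -0.05457209]
shift [-0.146, 1.6665, 0.0004] turn [0.0002, 0.0001, 0.0273] rows 9
[0.51802104 0.09498944]
```

Call:
{"op": "servo_tool", "data": {
  "commands": [
    [[0,0.06,0],[0,0,0]],
    [[-0.01,0.16,0],[0,0,0.01]],
    [[-0.03,0.3,0],[0,0,0.015]],
    [[-0.05,0.45,0],[0,0,0.02]],
    [[-0.07,0.6,0],[0,0,0.027]],
    [[-0.09,0.75,0],[0,0,0.027]],
    [[-0.1,0.87,0],[0,0,0.027]],
    [[-0.1,0.95,0],[0,0,0.027]],
    [[-0.1,0.95,0],[0,0,0.027]]
  ]
}}

```text
clock: 36.6
tcp_pos: [0.5003, -0.0802, 0.2094]
orientation: [-0.108, -3.136, -0.001]
contact_force: [0.3, 0.2, -2.3]
grip_width: 0.0154
gripper_force: 51.0
```

Run:
```python
from h import *
o=r.get_obs(); print(o["tcp_pos"])
goto(*Lw(-.070-.046,.072),o["tcp_pos"][2],np.pi+LY)
```

```text
[ 0.50032466 -0.08015296  0.20937894]
shift [-0.0223, 0.7038, 0.0005] turn [0.0005, -0.0022, 0.0038] rows 4
```

Call:
{"op": "servo_tool", "data": {
  "commands": [
    [[0,0.06,0],[0,0,0]],
    [[-0.01,0.16,0],[0,0,0.0]],
    [[-0.015,0.3,0],[0,0,0.0]],
    [[-0.02,0.42,0],[0,0,0.002]],
    [[-0.02,0.54,0],[0,0,0.002]],
    [[-0.02,0.64,0],[0,0,0.002]],
    [[-0.02,0.7,0],[0,0,0.002]],
    [[-0.02,0.7,0],[0,0,0.002]],
    [[-0.02,0.7,0],[0,0,0.002]],
    [[-0.02,0.7,0],[0,0,0.002]]
  ]
}}

```text
clock: 37.6
tcp_pos: [0.5189, 0.0881, 0.2109]
orientation: [-0.126, -3.139, 0.001]
contact_force: [-0.3, -0.1, -2.4]
grip_width: 0.0154
gripper_force: 51.1
```

Run:
```python
from h import *
o=r.get_obs(); print(o["tcp_pos"],wL(o["tcp_pos"]))
goto(*Lw(-.070-.046,.072),.098,np.pi+LY)
```

```text
[0.51892609 0.08813306 0.21089138] [-0.11458375  0.06523071]
shift [0.0057, 0.0274, 0.4515] turn [-0.0005, -0.0002, -0.0035] rows 3
```

Call:
{"op": "servo_tool", "data": {
  "commands": [
    [[0,0.027,0.0],[0,0,-0.003]],
    [[0,0.027,0.06],[0,0,-0.003]],
    [[0,0.027,0.14],[0,0,-0.003]],
    [[0,0.027,0.22],[0,0,-0.003]],
    [[0,0.027,0.28],[0,0,-0.003]],
    [[0,0.027,0.33],[0,0,-0.003]],
    [[0,0.027,0.35],[0,0,-0.003]],
    [[0,0.027,0.35],[0,0,-0.003]]
  ]
}}

```text
clock: 38.4
tcp_pos: [0.5195, 0.0967, 0.1231]
orientation: [-0.115, -3.139, 0.001]
contact_force: [-0.1, 0.1, -1.6]
grip_width: 0.0151
gripper_force: 51.0
```

Run:
```python
from h import *
o=r.get_obs(); print(o["tcp_pos"],wL(o["tcp_pos"]),o["contact_force"])
goto(*Lw(-.070-.046,.072),.094,np.pi+LY)
```

```text
[0.51946879 0.0967404  0.12312391] [-0.11468752  0.07385452] [-0.09809936  0.06424688 -1.64724266]
shift [0.0052, -0.0074, 0.1165] turn [-0.0003, -0.0005, 0.0011] rows 1
```

Call:
{"op": "servo_tool", "data": {
  "commands": [
    [[0,-0.006,0.0],[0,0,0]],
    [[0,-0.006,0.03],[0,0,0]],
    [[0,-0.006,0.06],[0,0,0]],
    [[0,-0.006,0.085],[0,0,0]],
    [[0,-0.006,0.1],[0,0,0]],
    [[0,-0.006,0.11],[0,0,0]],
    [[0,-0.006,0.117],[0,0,0]],
    [[0,-0.006,0.117],[0,0,0]],
    [[0,-0.006,0.117],[0,0,0]]
  ]
}}

```text
clock: 39.3
tcp_pos: [0.5197, 0.0955, 0.0944]
orientation: [0.115, 3.139, 0.0]
contact_force: [-1.0, -0.3, -2.1]
grip_width: 0.0152
gripper_force: 51.1
```

Run:
```python
from h import *
o=r.get_obs(); print(o["tcp_pos"],wL(o["tcp_pos"]),o["contact_force"])
```

```text
[0.51965845 0.09545619 0.09440501] [-0.11440217  0.07258813] [-0.97769618 -0.32095833 -2.13247286]
```

Call:
{"op": "servo_tool", "data": {
  "commands": [
    [[-0.04,0,0.004],[0,0,0]],
    [[-0.08,0,0.004],[0,0,0]],
    [[-0.12,0,0.004],[0,0,0]],
    [[-0.16,0,0.004],[0,0,0]],
    [[-0.2,0,0.004],[0,0,0]],
    [[-0.24,0,0.004],[0,0,0]],
    [[-0.28,0,0.004],[0,0,0]],
    [[-0.32,0,0.004],[0,0,0]],
    [[-0.345,0,0.004],[0,0,0]],
    [[-0.36,0,0.004],[0,0,0]],
    [[-0.36,0,0.004],[0,0,0]]
  ]
}}

```text
clock: 40.4
tcp_pos: [0.6098, 0.0887, 0.0933]
orientation: [0.115, 3.139, -0.0]
contact_force: [-0.2, 0.1, -1.3]
grip_width: 0.0153
gripper_force: 51.2
```

Call:
{"op": "servo_tool", "data": {
  "commands": [
    [[-0.008,0,0],[0,0,0]],
    [[-0.016,0,0],[0,0,0]],
    [[-0.024,0,0],[0,0,0]],
    [[-0.032,0,0],[0,0,0]],
    [[-0.04,0,0],[0,0,0]],
    [[-0.04,0,0],[0,0,0]]
  ]
}}

```text
clock: 41.0
tcp_pos: [0.6156, 0.089, 0.0931]
orientation: [-0.114, -3.131, -0.002]
contact_force: [-15.2, 1.6, 12.1]
grip_width: 0.0149
gripper_force: 53.3
```

Run:
```python
from h import *
o=r.get_obs(); print(o["tcp_pos"],wL(o["tcp_pos"]),o["contact_force"])
```

```text
[0.61563487 0.08899874 0.09314805] [-0.0182117   0.07334031] [-15.15544516   1.61877374  12.06289103]
```

Call:
{"op": "servo_tool", "data": {
  "commands": [
    [[0,0,0],[0,0,0]],
    [[0,0,0],[0,0,0]],
    [[0,0,0],[0,0,0]],
    [[0,0,0],[0,0,0]],
    [[0,0,0],[0,0,0]],
    [[0,0,-0.06],[0,0,0]],
    [[0,0,-0.2],[0,0,0]],
    [[0,0,-0.4],[0,0,0]],
    [[0,0,-0.6],[0,0,0]],
    [[0,0,-0.8],[0,0,0]],
    [[0.4,-0.25,-0.8],[0,0,0]],
    [[0.4,-0.25,-0.8],[0,0,0]],
    [[0.4,-0.25,-0.8],[0,0,0]],
    [[0.4,-0.25,-0.8],[0,0,0]]
  ],
  "claw": 0
}}

```text
clock: 42.4
tcp_pos: [0.5129, 0.031, 0.2945]
orientation: [0.12, 3.139, 0.004]
contact_force: [0.0, 0.6, 0.7]
grip_width: 0.0854
gripper_force: 0.0
```

Run:
```python
from h import *
p,d,c,E=frame("wrist"); save("w5",p,1.5); P=cloud(d,c,E)
for n,(lo,hi) in dict(grips=(.1,.115),lock=(.06,.074)).items():
    m=((P[...,2]>lo)&(P[...,2]<hi)).astype(np.uint8); k,l,s,_=cv2.connectedComponentsWithStats(m)
    for i in range(1,k):
        if s[i,4]>60:
            w=np.nanmedian(P[l==i],0)
            if abs(wL(w)).max()<.2: print(n,s[i].tolist(),wL(w).round(4),w[2].round(3))
o=r.get_obs(); print(o["tcp_pos"]); goto(*Lw(-.16,-.018),.055,np.pi+LY)
```

```text
grips [177, 247, 17, 18, 261] [-0.0207 -0.0694] 0.108
grips [307, 248, 16, 18, 265] [-0.0196  0.0723] 0.108
grips [155, 277, 205, 68, 7763] [0.0338 0.0105] 0.111
lock [223, 114, 18, 18, 292] [-0.1598 -0.0174] 0.07
lock [184, 232, 15, 17, 90] [-0.0268 -0.0664] 0.068
lock [302, 232, 15, 17, 89] [-0.0253  0.0694] 0.067
lock [197, 251, 14, 20, 223] [ 0.0069 -0.0561] 0.07
lock [290, 251, 14, 20, 218] [0.0077 0.059 ] 0.07
lock [311, 253, 15, 18, 88] [0.021  0.0899] 0.069
lock [175, 255, 17, 16, 84] [ 0.0209 -0.0843] 0.068
lock [338, 260, 11, 11, 73] [0.0144 0.1169] 0.066
lock [312, 362, 39, 20, 350] [0.194  0.1199] 0.061
[0.51454639 0.032531   0.2945449 ]
shift [0.1822, -0.112, 0.9577] turn [0.0015, 0.0008, 0.0005] rows 5
```

View pics/w5.png

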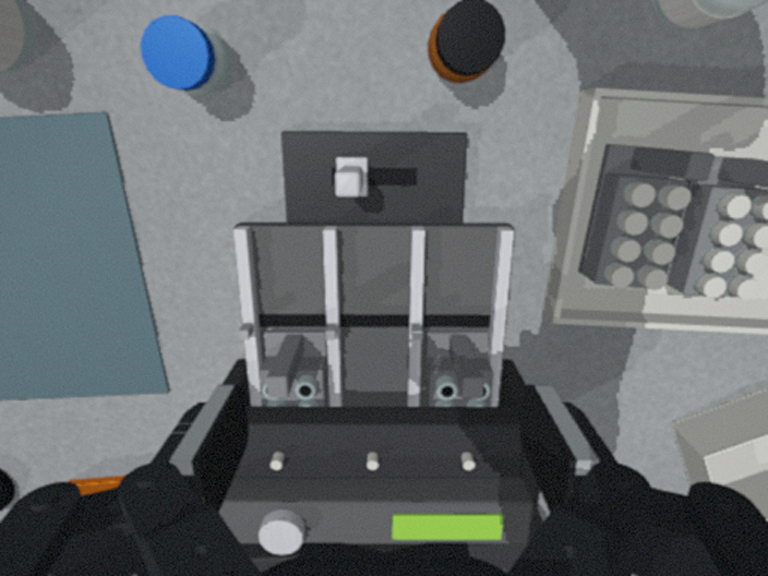

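Both fresh racks are home, in the right and left lanes. The lock grip is at (351,177) in the open position, and both full racks are in the tray at (645,230) and (730,240). Now I lock.

Call:
{"op": "servo_tool", "data": {
  "commands": [
    [[0.18,-0.112,0.1],[0,0,0]],
    [[0.18,-0.112,0.3],[0,0,0]],
    [[0.18,-0.112,0.5],[0,0,0]],
    [[0.18,-0.112,0.65],[0,0,0]],
    [[0.18,-0.112,0.78],[0,0,0]],
    [[0.18,-0.112,0.88],[0,0,0]],
    [[0.18,-0.112,0.955],[0,0,0]],
    [[0.18,-0.112,0.955],[0,0,0]]
  ]
}}

```text
clock: 43.25
tcp_pos: [0.468, 0.0088, 0.0525]
orientation: [-0.113, -3.136, 0.002]
contact_force: [-1.0, -0.3, 0.3]
grip_width: 0.0853
gripper_force: 0.0
```

Call:
{"op": "servo_tool", "data": {
  "commands": [
    [[0,0,0],[0,0,0]],
    [[0,0,0],[0,0,0]],
    [[0,0,0],[0,0,0]],
    [[0,0,0],[0,0,0]],
    [[0,0,0],[0,0,0]],
    [[0,0,0],[0,0,0]],
    [[0,0,0],[0,0,0]],
    [[0,0,0],[0,0,0]]
  ],
  "claw": 1,
  "squeeze": 30
}}

```text
clock: 44.05
tcp_pos: [0.4685, 0.0088, 0.0552]
orientation: [0.115, 3.139, 0.002]
contact_force: [-1.5, 1.2, 6.0]
grip_width: 0.0177
gripper_force: 32.2
```

Call:
{"op": "servo_tool", "data": {
  "commands": [
    [[0,0.02,0],[0,0,0]],
    [[0,0.04,0],[0,0,0]],
    [[0,0.06,0],[0,0,0]],
    [[0,0.08,0],[0,0,0]],
    [[0,0.1,0],[0,0,0]],
    [[0,0.12,0],[0,0,0]],
    [[0,0.135,0],[0,0,0]],
    [[0,0.145,0],[0,0,0]],
    [[0,0.145,0],[0,0,0]],
    [[0,0.145,0],[0,0,0]]
  ]
}}

```text
clock: 45.05
tcp_pos: [0.4714, 0.0448, 0.0552]
orientation: [0.116, 3.138, 0.001]
contact_force: [-1.2, -0.6, 6.1]
grip_width: 0.0175
gripper_force: 32.3
```

Moved 36 mm. I'll push a little more to confirm the stop.

Call:
{"op": "servo_tool", "data": {
  "commands": [
    [[0,0.008,0],[0,0,0]],
    [[0,0.016,0],[0,0,0]],
    [[0,0.022,0],[0,0,0]],
    [[0,0.022,0],[0,0,0]],
    [[0,0.022,0],[0,0,0]]
  ]
}}

```text
clock: 45.55
tcp_pos: [0.4713, 0.045, 0.0552]
orientation: [0.122, 3.137, -0.008]
contact_force: [-0.3, -16.8, 7.5]
grip_width: 0.0176
gripper_force: 32.4
```

At the locked stop. Release and rise.

Call:
{"op": "servo_tool", "data": {
  "commands": [
    [[0,0,0],[0,0,0]],
    [[0,0,0],[0,0,0]],
    [[0,0,0],[0,0,0]],
    [[0,0,0],[0,0,0]],
    [[0,0,0],[0,0,0]],
    [[0,0,-0.1],[0,0,0]],
    [[0,0,-0.3],[0,0,0]],
    [[0,0,-0.5],[0,0,0]],
    [[0,0,-0.7],[0,0,0]],
    [[0,0,-0.95],[0,0,0]],
    [[0,0,-0.95],[0,0,0]],
    [[0,0,-0.95],[0,0,0]]
  ],
  "claw": 0
}}

```text
clock: 46.75
tcp_pos: [0.4722, 0.0507, 0.2939]
orientation: [0.113, 3.136, 0.005]
contact_force: [0.0, 0.3, -0.6]
grip_width: 0.0853
gripper_force: 0.0
```

Run:
```python
from h import *
p,d,c,E=frame("wrist"); save("w6",p,1.5); P=cloud(d,c,E)
for n,(lo,hi) in dict(grips=(.1,.115),lock=(.06,.074)).items():
    m=((P[...,2]>lo)&(P[...,2]<hi)).astype(np.uint8); k,l,s,_=cv2.connectedComponentsWithStats(m)
    for i in range(1,k):
        w=np.nanmedian(P[l==i],0)
        if s[i,4]>150 and abs(wL(w)).max()<.2: print(n,wL(w).round(4),w[2].round(3))
```

```text
grips [-0.0208 -0.0691] 0.108
grips [-0.0203  0.0727] 0.108
grips [0.033  0.0197] 0.111
lock [-0.1605  0.0184] 0.07
lock [ 0.0072 -0.0558] 0.07
lock [0.0081 0.0592] 0.07
```

View pics/w6.png

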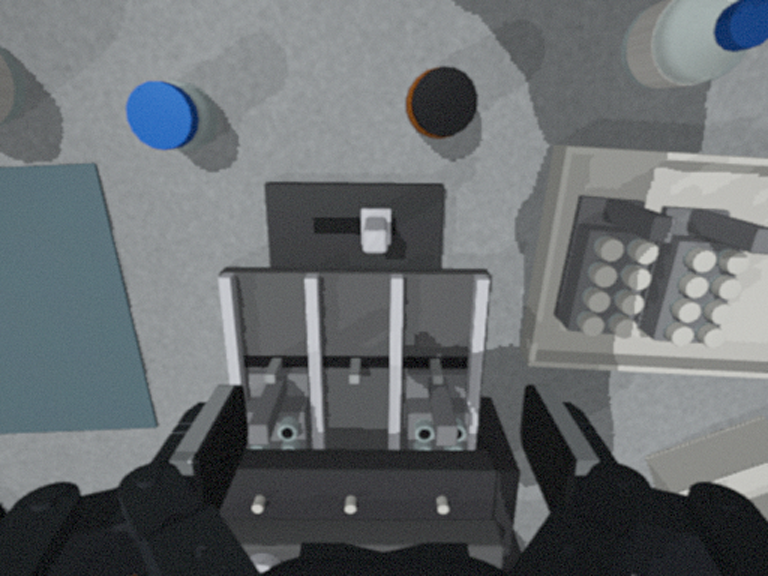

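The lock grip at (376,228) is at the locked end, and a tooth stands mid-lane in each lane (the middle one at (355,372)). Both fresh racks are home, both full racks stand in the tray, and nothing on the bench has been disturbed.

```bash
python3 -c "
from bench import r
print(r.hand_in())"
```

```text
the job is handed in; nothing more can be done
None
```

The job is done and handed in: both full racks stand upright in the white tray, both fresh racks are fully home (right and left lanes), the lock grip is at its locked stop, and I left the bottles and jars where they were.

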